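# Change the work plate in a bridge-carving base

## Task

The violin bridge on the plate in the quick-change carving base is finished and the plain blank is to be carved next. Press the red catch button so that the plate springs free, draw that plate out along its dovetail and lay it flat in the wooden tray; then slide the plate with the blank into the dovetail, with its end that lies away from you going in first, until the catch clicks and holds it fully home. Feel your way along the slide and the button and force nothing: the base may never take more than about 60 newtons, nor its end stop with the ejector more than about 15. Leave the tools lying around as they are.

Things in the scene. Friction and masses are not known exactly. Their poses are not given: they have to be found in the camera images.
- fixture: Quick-change base screwed to the bench: grey slab 150 mm long (x), 92 wide (y), its top 18 mm above the bench: the floor (x -86 to 50 mm) of a straight channel. Origin on the bench under the channel's centre line; x runs inward from the mouth, z up. It spans x -86 to 64 mm; screw ears reach 74 mm sideways. An open landing for a plate lies at x -86 to -50 mm, on the mouth side
- fixture_mouth (a point): Where the two steel dovetail rails begin, on the channel floor's centre line; axes as the base's. Rails run 80 mm inward, undercut 60 degrees, 11 mm high above the floor, outer faces 43 mm sideways. Flared cheeks, 7 mm high, reach 20 mm out from here and open 4.5 mm a side. A plate has 1 mm of play each side and 1.7 mm up and down; held askew it wedges, and the base then takes 2 to 3 times the push
- end_stop: Solid steel end stop of the channel, 15 mm high; origin and axes are the base's; its face stands at x = 50 mm. A sprung ejector pin sticks 12 mm out of it toward the mouth: it resists a plate's nose with 4 N at first touch, 7.5 N when in. When the catch is released it throws the plate about 10 mm toward the mouth, where it stays, free. A plate not caught is thrown out likewise
- fixture_home (a point): Where a plate's grip point is when the catch holds it: 10.5 mm inward of the base's origin, 50 mm above the bench; axes as the base's. The nose is then 1.5 mm short of the end stop; the catch snaps up only after the plate has been pushed past this point by up to 1 mm, against some 7 to 13 N, and the ejector then presses the plate back to it
- carved_grip (a point): Plate with the carved (tan, pierced) bridge, in the base at the start. Point on the centre line of its pale maple holding block (56 mm along x, 42 along y; from 10 to 50 mm above the plate's underside), 32 mm above the underside; grip the 42 mm width, along y. The bridge lies on the block, its top 54 mm above the underside. About 0.22 kg. x is the base's x
- blank_grip (a point): The like plate with the plain, solid, paler bridge blank, standing on the bench at the start: the same block (56 x 42 x 40 mm), the same point 32 mm above the underside, the same grip along y. x points to the plate's leading end, roughly away from the robot at the start
- blank_nose (a point): Middle of the bottom edge of the leading end of that plate, 38 mm ahead of the grip point along its x and 32 mm below it. Both plates are aluminium, 76 mm long, 58 wide at the dovetail flanks, 10 thick, block in the middle. A pocket for the catch in the underside lies behind the middle, so the plate is caught only nose first
- catch_top (a point): Centre of the top of the red round thumb button, 22 mm across, on a wing of the base beside the mouth (44 mm out from the base's origin, 61 mm to the right), 26 mm above the bench at rest. It moves straight down and carries the brass tongue, which has a ramp to the mouth and stands 5 mm out of the channel floor, from 17 to 30 mm inside the rails' mouth
- catch (a joint): How far button and tongue are pressed down, in m: 0 sprung fully up (also when a plate is caught), stop at 0.0065. Spring 3 N at first, 6 N at the stop. A caught plate is freed at about 0.005. While a plate that is not home lies over the tongue, it is held down at 0.003 to 0.005 and rubs
- tray_in (a point): Centre of the inner floor (5 mm above the bench) of the dark wooden tray for finished work: 160 mm (x) by 140 mm (y) outside, walls 5 mm thick, 16 mm high above the bench. It does not move
- gouge: Bystander: carving gouge with a dark handle, 210 mm long, lying on the bench behind the work; origin at the middle of its underside
- calliper: Bystander: steel vernier calliper, 174 mm long, lying on the bench behind the work; origin at the middle of its underside
- hammer: Bystander: small pin hammer, 228 mm long, lying on the bench behind the work; origin at the middle of its underside
- needle_file: Bystander: thin steel needle file, 128 mm long, lying on the bench behind the work; origin at the middle of its underside
- pencil: Bystander: dark red clutch pencil, 143 mm long, lying on the bench behind the work; origin at the middle of its underside
Not all that is in view belongs to the job. What is shaped like the part that bears blank_grip but blue or yellow is not meant.

How it is judged:
By the outcome, as a careful person would: the job done as asked, in the order asked, and still so for the second after the job is handed in, with the robot touching nothing.
It also fails if it takes over 72 s, if anything falls off the work surface, if the arm or the gripper's body presses on something with over 40 N, if the wrist force passes 120 N, or if a joint passes its speed limit or range.

## Robot

A 7-joint arm with a two-finger parallel gripper is mounted at the origin on a cart in front of the work surface, level with it; the furniture and walls round the work are solid. World frame = base frame: x ahead of the robot, y to its left, z up, the work surface at z = 0. Lengths are in m, angles in degrees, forces in N, time in s.
With the tool pointing down it reaches from about 0.4 to 0.925 m from the base axis. Payload 4.1 kg.
Tool frame: the origin (TCP) lies on the centre line of the jaws, within the pads' length; the fingertips stand 8 mm ahead of it and the grasp point (between the pads) lies 11 mm behind it; z points along the fingers, y is the line along which they close (so a half turn about z gives the same grasp; the last joint's range is limited). The gripper opens to 85 mm and grips with 20 to 120 N. Pads are 22 mm wide; open, the fingers measure 114 mm over their backs; the gripper's body (76 mm by 85 mm) begins 54 mm behind the grasp point. The pads swing forward as they close: fully open they stand 13 mm farther back than shut.
Start: joints at [-79.068, 22.827, 2.584, 88.041, -1.071, 69.15, -2.905], TCP at [0.186, 0.623, 0.239] pointing down, gripper open.
Joint ranges: [-161.44, 161.44], [-28.35, 127.94], [-78.24, 83.42], [0, 140.83], [-78.03, 258.03], [13.02, 114.36], [-168.23, 168.23]. Speed limits (degrees/s): [147.25, 147.25, 180, 180, 180, 180, 180].

## Interface

Orientations are given as [roll, pitch, yaw] about the fixed x, y, z axes, in that order (R = Rz(yaw) Ry(pitch) Rx(roll)).
In Python, from bench import sense, eyes, robot gives the robot as it stands. The module is installed in compiled form; this text tells all that it offers.
- The arm moves only by the tool move_arm, never from a script. Its argument "rows" is a list of rows, each an object with "jaw": the gripper's target within -1 to 1 (fully open at 1, half-way at 0, shut at -1); "xyz": the shift along the tool's x, y, z in cm, a list of three; "yaw": the turn about the tool's z in degrees. A call has 1 to 20 rows; each row shifts and turns the commanded pose from where the row before left it, along the tool's axes as they then stand; what a row does not reach is not made up. A row lasts 1/8 s, in which the tool goes at most 62.5 mm and 10.7 degrees, less where a joint would pass 70% of its speed; a pose out of reach is approached as far as the arm can. A call is refused whole if a number of a shift passes 6.25 or a number of a turn 10.7, either way. A call with a gripper value outside its range is refused whole. The fingers move at their own pace and stop on an object; "grip_force" is the grip in N (left out, the last holds). Time passes only in rows, so rows that do not move let the fingers close. It gives the time, the measured TCP pose, the force, the opening and the grip force at its end, in the units of the state.
- sense(): the state, without advancing time (a new reading comes with each control period).
- eyes.capture(name): name is "scene" or "top" or "wrist"; returns a dict with "image" (420x560x3 uint8, red, green, blue), "depth" (420x560 float32, m along the optical axis (not along the pixel's ray), 0 where there is no reading), "mtx" (3x3 intrinsics, pixels), "R" (3x3) and "t" (3): a world point X has camera coordinates R X + t. Camera axes: x right, y down, z forward; pixel columns grow to the right and rows downward; lengths in m; the calibration is good to about 2 mm. A picture is of the moment at which its call begins.
- robot.sign_off(): hands the job in; it is judged then, once.
The state is a dict: "clock": time; "joint_pos": joint angles; "qd": joint speeds; "joint_torque": joint torques, N m; "ee_pos": TCP position; "orientation": TCP orientation; "contact_force": force on the tool from outside, world axes, zero at the start; "wrist_torque": the same for the moment, N m; "width": opening from 0.0 (shut) to 1.0 (fully open); "finger_force": force on a finger pad.
Only numpy, scipy, OpenCV 4.12 (cv2) and the standard library are available. Lean on these libraries where they do the work, as an engineer would, in place of code of your own. Each camera call takes 0.05 s, during which the arm holds its last target. There are 200 camera calls.

## Working session

There is one attempt and no reset: what is moved stays moved. The work goes in short steps, Python scripts to look and compute and a tool call to move; the robot and the scene stay as the last step left them, time stands still between calls to the robot, and variables do not carry over. Pictures are saved under pics/ and viewed, at most 10 in all, crops included, and the job is handed in when it is done.

Besides the shell and the picture viewer there is one more tool, called as name([rows], argument=value, ...), one row to a line, values as JSON. move_arm: Moves the arm, as the interface text tells. Its arguments: {"type":"object","properties":{"rows":{"type":"array"},"grip_force":{"type":"number"}},"required":["rows"]}

```bash
mkdir -p pics; cat > h.py <<'E'
import numpy as np, cv2
from bench import sense, eyes, robot
def cap(n,save=None):
    c=eyes.capture(n)
    if save: cv2.imwrite('pics/'+save,cv2.cvtColor(c['image'],cv2.COLOR_RGB2BGR))
    return c
def ray(c,u,v,z):
    d=c['R'].T@np.linalg.inv(c['mtx'])@np.array([u,v,1.]); o=-c['R'].T@c['t']
    return o+d*(z-o[2])/d[2]
def cloud(c):
    h,w=c['depth'].shape; v,u=np.mgrid[:h,:w]
    p=np.stack([u,v,np.ones_like(u)],-1)@np.linalg.inv(c['mtx']).T*c['depth'][...,None]
    return (p-c['t'])@c['R']
def st():
    s=sense(); print({k:np.round(s[k],4).tolist() for k in ('clock','ee_pos','orientation','contact_force','width','finger_force','joint_pos')})
E
python3 - <<'E'
from h import *
st()
a=cap('top','top1.png');b=cap('scene','scene1.png')
for c in(a,b):
    print(c['mtx'].round(1).tolist(),(-c['R'].T@c['t']).round(3),c['R'].round(3).tolist())
np.savez('top1.npz',**a);np.savez('scene1.npz',**b)
E
```

```text
{'clock': 0.0, 'ee_pos': [0.1856, 0.6223, 0.2383], 'orientation': [-179.8915, 0.0072, 163.3999], 'contact_force': [-0.6017, -0.236, 0.4511], 'width': 1.0028, 'finger_force': 0.0, 'joint_pos': [-79.0675, 22.8719, 2.5818, 88.1123, -1.0725, 69.1486, -2.9049]}
[[475.3, 0.0, 283.2], [0.0, 475.3, 205.4], [0.0, 0.0, 1.0]] [0.454 0.003 1.652] [[0.001, -1.0, 0.002], [-0.995, -0.001, -0.099], [0.099, -0.002, -0.995]]
[[457.8, 0.0, 284.7], [0.0, 457.8, 213.5], [0.0, 0.0, 1.0]] [ 0.058 -0.565  1.029] [[0.717, -0.697, -0.007], [-0.544, -0.554, -0.63], [0.435, 0.456, -0.776]]
```

View pics/top1.png

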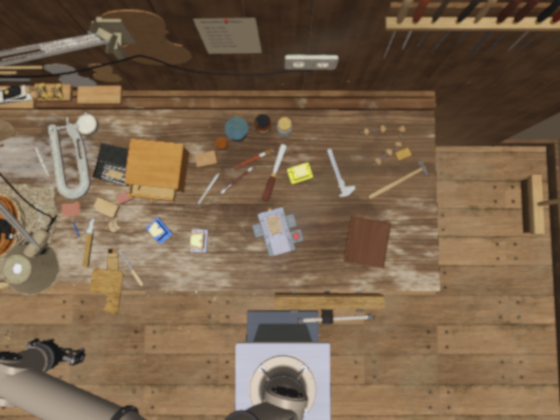

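View pics/scene1.png

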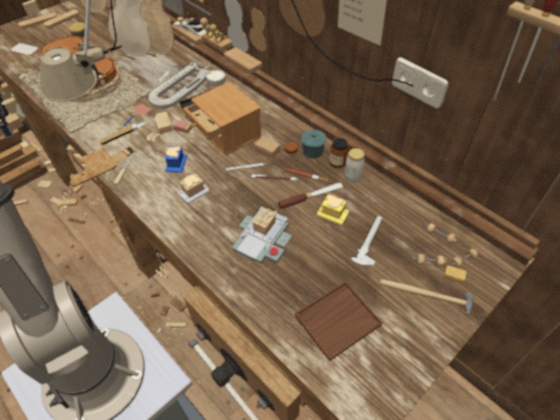

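The top view shows the base at about (277,230), red button at (296,237), blank plate at (199,240) and tray at (367,242). The scene view agrees. The arm is off to the left, so I need a coarse fix and then the wrist camera.

```bash
python3 - <<'E'
from h import *
a=np.load('top1.npz');b=np.load('scene1.npz')
for n,c in(('top',a),('scene',b)):
    P=cloud(c);I=c['image'].astype(int);hsv=cv2.cvtColor(c['image'],cv2.COLOR_RGB2HSV)
    red=((hsv[...,0]<8)|(hsv[...,0]>172))&(hsv[...,1]>150)&(hsv[...,2]>120)
    reg=(P[...,0]>.35)&(P[...,0]<.75)&(P[...,1]>-.1)&(P[...,1]<.15)&(P[...,2]<.1)
    m=red&reg; print(n,'red',m.sum(),P[m].mean(0).round(4) if m.any() else 0)
    for nm,(y0,y1,z0,z1,x0,x1) in dict(blank=(.22,.36,.035,.07,.42,.62),carv=(-.06,.08,.06,.09,.45,.65),tray=(-.42,-.2,.008,.03,.4,.65),base=(-.09,.12,.01,.04,.4,.7),plateblank=(.2,.38,.004,.03,.42,.6)).items():
        m=(P[...,0]>x0)&(P[...,0]<x1)&(P[...,1]>y0)&(P[...,1]<y1)&(P[...,2]>z0)&(P[...,2]<z1)
        if m.sum()<5: print(nm,m.sum());continue
        r=cv2.minAreaRect((P[m][:,:2]*1000).astype(np.float32)); print(nm,m.sum(),np.round(r[0],1),np.round(r[1],1),round(r[2],1),P[m].mean(0).round(3))
E
```

```text
top red 0 0
blank 215 [495.8 290.6] [42.8 55.2] 86.7 [0.496 0.291 0.052]
carv 209 [546.2  30.6] [55.  41.7] 16.1 [0.546 0.03  0.07 ]
tray 561 [ 526.  -309.4] [219.5 248. ] 89.6 [ 0.499 -0.29   0.012]
base 1303 [552.3  18.2] [200.1 293.7] 89.8 [0.539 0.021 0.023]
plateblank 478 [509.8 290.4] [176.1 179.2] 0.0 [0.505 0.288 0.007]
scene red 31 [ 0.5104 -0.046   0.0256]
blank 281 [495.5 289.3] [47.2 57.4] 86.0 [0.493 0.285 0.049]
carv 285 [546.2  29.8] [59.  43.1] 16.5 [0.544 0.027 0.069]
tray 778 [ 531.2 -297.1] [141.5 239.9] 79.7 [ 0.494 -0.293  0.013]
base 1692 [574.3  22.6] [254.3 159.8] 8.5 [0.532 0.009 0.022]
plateblank 274 [509.4 287.9] [157.8 173.4] 85.9 [0.491 0.277 0.012]
```

move_arm([
  {"jaw":1,"xyz":[0,0,0],"yaw":-6.6},
  {"jaw":1,"xyz":[0,0,0],"yaw":-6.7},
  {"jaw":1,"xyz":[-2.9,-3.2,0],"yaw":0},
  {"jaw":1,"xyz":[-2.9,-3.2,0],"yaw":0},
  {"jaw":1,"xyz":[-2.9,-3.2,0],"yaw":0},
  {"jaw":1,"xyz":[-2.9,-3.2,0],"yaw":0},
  {"jaw":1,"xyz":[-2.9,-3.2,0],"yaw":0},
  {"jaw":1,"xyz":[-2.9,-3.2,0],"yaw":0},
  {"jaw":1,"xyz":[-2.9,-3.2,0],"yaw":0},
  {"jaw":1,"xyz":[-2.9,-3.2,0],"yaw":0},
  {"jaw":1,"xyz":[-2.9,-3.2,0],"yaw":0},
  {"jaw":1,"xyz":[-2.9,-3.0,0],"yaw":0},
  {"jaw":1,"xyz":[0,0,0],"yaw":0},
  {"jaw":1,"xyz":[0,0,0],"yaw":0},
])

```text
clock: 1.85
ee_pos: [0.4562, 0.2893, 0.239]
orientation: [180.0, -0.1, 176.7]
contact_force: [-0.3, 0.6, 0.1]
width: 0.999
finger_force: 0.0
```

```bash
cat >> h.py <<'E'
def to(x,y,z=None,yaw=None):
    "remaining shift in tool axes (cm), turn about tool z"
    s=sense();p=s['ee_pos'];yw=s['orientation'][2]
    dy=0 if yaw is None else (yw-yaw+180)%360-180
    a=np.radians(yw if yaw is None else yaw); d=np.array([x,y])-p[:2]
    print('turn',round(dy,2),'then xyz cm',np.round([100*(d[0]*np.cos(a)+d[1]*np.sin(a)),100*(d[0]*np.sin(a)-d[1]*np.cos(a)),0 if z is None else 100*(p[2]-z)],2))
def box(P,x0,x1,y0,y1,z0,z1):
    m=(P[...,0]>x0)&(P[...,0]<x1)&(P[...,1]>y0)&(P[...,1]<y1)&(P[...,2]>z0)&(P[...,2]<z1)
    q=P[m]; r=cv2.minAreaRect((q[:,:2]*1000).astype(np.float32)); print(m.sum(),np.round(r[0],1),np.round(r[1],1),round(r[2],2),'z',np.median(q[:,2]).round(4)); return m
E
python3 - <<'E'
from h import *
st(); c=cap('wrist','w1.png'); np.savez('w1.npz',**c)
print((-c['R'].T@c['t']).round(4),c['R'].round(3).tolist(),c['mtx'].round(1).tolist())
P=cloud(c); box(P,.43,.56,.24,.34,.045,.053); box(P,.43,.56,.24,.34,.053,.065);box(P,.43,.56,.24,.34,.006,.014)
E
```

```text
{'clock': 1.85, 'ee_pos': [0.4562, 0.2893, 0.239], 'orientation': [179.9821, -0.0593, 176.7242], 'contact_force': [-0.2588, 0.6094, 0.078], 'width': 0.9994, 'finger_force': 0.0, 'joint_pos': [-47.6816, 11.8132, 12.5551, 103.3808, -2.8676, 65.1433, 52.5478]}
[0.3763 0.2932 0.3737] [[0.057, 0.998, 0.002], [0.949, -0.055, 0.309], [0.309, -0.016, -0.951]] [[290.7, 0.0, 279.5], [0.0, 290.7, 211.1], [0.0, 0.0, 1.0]]
719 [496.5 290.4] [41.5 56.2] 86.01 z 0.0501
870 [497.  291.1] [35.2 54.3] 86.05 z 0.0545
589 [496.7 290.5] [53.6 76.4] 85.91 z 0.0098
```

View pics/w1.png

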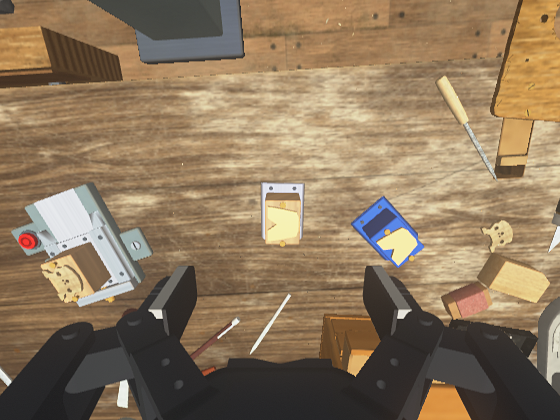

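The wrist view shows the blank plate at about (283,212), nose toward the bottom of the picture, and the base at about (80,245) with its red button at (28,240). Blank: (0.4967, 0.2905), yaw about -4°. Next I look over the base.

move_arm([
  {"jaw":-1,"xyz":[0,0,0],"yaw":-9.7},
  {"jaw":-1,"xyz":[0,0,0],"yaw":-9.7},
  {"jaw":-1,"xyz":[0.5,-3.9,0],"yaw":0},
  {"jaw":-1,"xyz":[0.5,-3.9,0],"yaw":0},
  {"jaw":-1,"xyz":[0.5,-3.9,0],"yaw":0},
  {"jaw":-1,"xyz":[0.5,-3.9,0],"yaw":0},
  {"jaw":-1,"xyz":[0.5,-3.9,0],"yaw":0},
  {"jaw":-1,"xyz":[0.5,-3.9,0],"yaw":0},
  {"jaw":-1,"xyz":[0.5,-3.9,0],"yaw":0},
  {"jaw":-1,"xyz":[0,0,0],"yaw":0},
  {"jaw":-1,"xyz":[0,0,0],"yaw":0},
])

```text
clock: 3.28
ee_pos: [0.4988, 0.0187, 0.2392]
orientation: [179.9, -0.0, -163.8]
contact_force: [-0.6, 0.5, -0.2]
width: -0.001
finger_force: 0.0
```

```bash
python3 - <<'E'
from h import *
st(); c=cap('wrist','w2.png'); np.savez('w2.npz',**c)
P=cloud(c); hsv=cv2.cvtColor(c['image'],cv2.COLOR_RGB2HSV)
a=np.radians(16); f=np.array([.536,.0276])
q=P[...,:2]-f; L=np.stack([q[...,0]*np.cos(a)+q[...,1]*np.sin(a),-q[...,0]*np.sin(a)+q[...,1]*np.cos(a),P[...,2]],-1)*1000
np.save('L2.npy',L)
box(P,.48,.62,-.03,.09,.063,.0685);box(P,.48,.62,-.03,.09,.069,.08)
red=((hsv[...,0]<8)|(hsv[...,0]>172))&(hsv[...,1]>150)&(hsv[...,2]>120)&(abs(L[...,0]+44)<25)&(abs(L[...,1]+61)<25)
print('btn',red.sum(),L[red&(L[...,2]>24)].mean(0),P[red&(L[...,2]>24)].mean(0))
# rail tops z=29
m=(abs(L[...,2]-29)<1.5)&(abs(L[...,1])<50)&(abs(L[...,0])<80)
r=L[m]
for xs in range(-48,35,12):
    k=r[(abs(r[:,0]-xs)<4)]
    for sg in(1,-1):
        kk=k[k[:,1]*sg>0]
        if len(kk)>3: print(xs,sg,kk[:,1].min().round(1),kk[:,1].max().round(1),len(kk))
# tray
m=(abs(P[...,2]-.016)<.003)&(P[...,1]<-.2); print('tray pts',m.sum())
E
```

```text
{'clock': 3.275, 'ee_pos': [0.4988, 0.0187, 0.2392], 'orientation': [179.9382, -0.0025, -163.7524], 'contact_force': [-0.5576, 0.4551, -0.2094], 'width': -0.0008, 'finger_force': 0.0, 'joint_pos': [-26.7036, 7.6379, 21.7214, 108.6751, -3.1968, 64.2729, 102.48]}
545 [546.6  28.7] [55.1 41.9] 16.47 z 0.0677
887 [546.6  28.5] [52.8 39. ] 17.08 z 0.0726
btn 218 [-42.90557227 -62.99084229  26.21402212] [ 0.51211915 -0.04477706  0.02621402]
-24 1 0.3 41.0 179
-24 -1 -44.2 -1.0 188
-12 1 2.8 40.2 97
-12 -1 -44.5 -4.7 104
0 1 21.6 40.8 91
0 -1 -43.7 -26.0 85
12 1 21.9 41.2 89
12 -1 -44.2 -26.2 83
24 1 22.1 40.2 85
24 -1 -44.5 -26.4 76
tray pts 1979
```

View pics/w2.png

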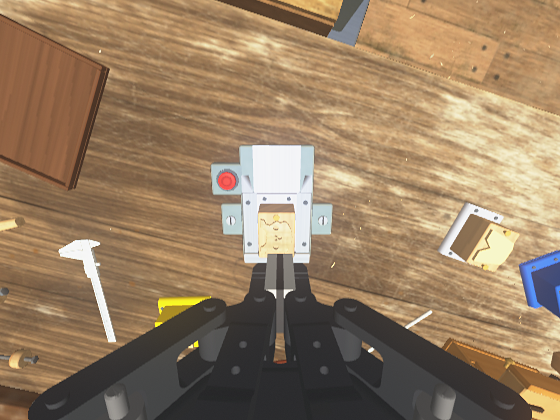

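The base is upright in the picture at about (278,205), with the button at (227,180) and the bridge at (277,232). The block centre and rail midline agree to 0.2 mm, and the tool is already aligned with the base (yaw 16.25°). I'll move above the button now.

move_arm([
  {"jaw":-1,"xyz":[0.3,-3.3,0],"yaw":0},
  {"jaw":-1,"xyz":[0.3,-3.2,3],"yaw":0},
  {"jaw":-1,"xyz":[0,0,4],"yaw":0},
  {"jaw":-1,"xyz":[0,0,4],"yaw":0},
  {"jaw":-1,"xyz":[0,0,4],"yaw":0},
  {"jaw":-1,"xyz":[0,0,3],"yaw":0},
  {"jaw":-1,"xyz":[0,0,1.5],"yaw":0},
  {"jaw":-1,"xyz":[0,0,0],"yaw":0},
])

```text
clock: 4.32
ee_pos: [0.511, -0.0463, 0.0437]
orientation: [180.0, -0.1, -163.8]
contact_force: [-0.6, 0.8, 0.6]
width: 0.001
finger_force: 0.0
```

move_arm([
  {"jaw":-1,"xyz":[0,0,0.8],"yaw":0},
  {"jaw":-1,"xyz":[0,0,0.3],"yaw":0},
  {"jaw":-1,"xyz":[0,0,0.2],"yaw":0},
  {"jaw":-1,"xyz":[0,0,0.15],"yaw":0},
  {"jaw":-1,"xyz":[0,0,0],"yaw":0},
])

```text
clock: 4.95
ee_pos: [0.5119, -0.0472, 0.0306]
orientation: [180.0, 0.1, -163.9]
contact_force: [-0.4, 0.2, 4.7]
width: -0.003
finger_force: 2.3
```

move_arm([
  {"jaw":-1,"xyz":[0,0,0.1],"yaw":0},
  {"jaw":-1,"xyz":[0,0,0.1],"yaw":0},
  {"jaw":-1,"xyz":[0,0,0.1],"yaw":0},
  {"jaw":-1,"xyz":[0,0,0],"yaw":0},
])

```text
clock: 5.45
ee_pos: [0.5119, -0.0471, 0.0275]
orientation: [180.0, 0.1, -163.9]
contact_force: [-1.3, 0.3, 5.8]
width: 0.002
finger_force: 2.9
```

```bash
python3 - <<'E'
from h import *
c=cap('top'); P=cloud(c); box(P,.44,.65,-.05,.1,.061,.085)
c=cap('scene'); P=cloud(c); box(P,.44,.65,-.05,.1,.061,.085)
E
```

```text
204 [535.5  27.5] [55.3 41.8] 16.08 z 0.0704
70 [505.3   1.4] [99.6 30.1] 74.77 z 0.0727
```

The button is down and the block has moved about 11 mm toward the mouth. Now I'll rise and go over the plate.

move_arm([
  {"jaw":-1,"xyz":[0,0,-2.5],"yaw":0},
  {"jaw":0,"xyz":[0,0,-4],"yaw":0},
  {"jaw":1,"xyz":[0,0,-4],"yaw":0},
  {"jaw":1,"xyz":[-2.2,3.2,-2],"yaw":0},
  {"jaw":1,"xyz":[-2.2,3.2,0],"yaw":0},
  {"jaw":1,"xyz":[0,0,0],"yaw":0},
  {"jaw":1,"xyz":[0,0,0],"yaw":0},
])

```text
clock: 6.42
ee_pos: [0.5353, 0.0256, 0.1515]
orientation: [-180.0, -0.1, -163.9]
contact_force: [-1.1, -0.3, 0.1]
width: 1.001
finger_force: 0.0
```

```bash
python3 - <<'E'
from h import *
st(); c=cap('wrist','w3.png'); P=cloud(c); box(P,.47,.62,-.03,.09,.063,.0692); box(P,.47,.62,-.03,.09,.063,.078)
m=(P[...,2]>.026)&(P[...,2]<.0315)&(P[...,0]>.49)&(P[...,0]<.6)
f=np.array([.5365,.0258]);a=np.radians(16.2);q=P[...,:2]-f
L=np.stack([q[...,0]*np.cos(a)+q[...,1]*np.sin(a),-q[...,0]*np.sin(a)+q[...,1]*np.cos(a)],-1)*1000
for sg in(1,-1):
    pts=[]
    for xs in range(-45,30,5):
        k=m&(abs(L[...,0]-xs)<2.5)&(L[...,1]*sg>30)&(L[...,1]*sg<50)
        if k.sum()>3: pts.append((xs,np.percentile(L[k][:,1]*sg,97)*sg))
    pts=np.array(pts); print(sg,pts.round(1).tolist(), np.degrees(np.polyfit(pts[:,0],pts[:,1],1)[0]) if len(pts)>2 else '')
E
```

```text
{'clock': 6.425, 'ee_pos': [0.5353, 0.0256, 0.1515], 'orientation': [-179.9707, -0.0506, -163.9212], 'contact_force': [-1.111, -0.3403, 0.0952], 'width': 1.0009, 'finger_force': 0.0, 'joint_pos': [-26.1087, 17.3588, 22.5492, 109.7675, -8.0368, 54.4413, 106.288]}
446 [536.7  25.7] [56.3 42. ] 16.14 z 0.0687
3536 [536.7  25.7] [56.3 42. ] 16.14 z 0.071
1 [[-35.0, 41.0], [-30.0, 41.7], [-25.0, 42.3], [-20.0, 42.4], [-15.0, 42.6], [-10.0, 42.2], [-5.0, 42.1], [0.0, 42.4], [5.0, 42.8], [10.0, 41.9], [15.0, 42.2], [20.0, 42.3], [25.0, 42.7]] 0.7424939954111114
-1 [[-45.0, -42.1], [-40.0, -39.3], [-35.0, -42.6], [-30.0, -42.8], [-25.0, -42.8], [-20.0, -42.3], [-15.0, -42.6], [-10.0, -42.8], [-5.0, -42.1], [0.0, -42.3], [5.0, -42.6], [10.0, -42.8], [15.0, -42.2], [20.0, -42.3], [25.0, -42.7]] -0.7645049938600866
```

move_arm([
  {"jaw":1,"xyz":[-0.13,0,4],"yaw":0},
  {"jaw":1,"xyz":[0,0,4],"yaw":0},
  {"jaw":1,"xyz":[0,0,2],"yaw":0},
  {"jaw":0.3,"xyz":[0,0,1],"yaw":0},
  {"jaw":0.1,"xyz":[0,0,0],"yaw":0},
  {"jaw":-0.3,"xyz":[0,0,0],"yaw":0},
  {"jaw":-0.6,"xyz":[0,0,0],"yaw":0},
  {"jaw":-0.6,"xyz":[0,0,0],"yaw":0},
], grip_force=40)

```text
clock: 7.48
ee_pos: [0.5377, 0.0261, 0.0425]
orientation: [-180.0, 0.1, -163.9]
contact_force: [0.3, -1.5, 1.1]
width: 0.485
finger_force: 46.2
```

move_arm([
  {"jaw":-0.6,"xyz":[0.3,0,-0.05],"yaw":0},
  {"jaw":-0.6,"xyz":[0.7,0,0],"yaw":0},
  {"jaw":-0.6,"xyz":[1,0,0],"yaw":0},
])

```text
clock: 7.85
ee_pos: [0.521, 0.0214, 0.0425]
orientation: [-179.9, 0.4, -163.9]
contact_force: [7.2, -1.0, -9.5]
width: 0.485
finger_force: 45.0
```

move_arm([
  {"jaw":-0.6,"xyz":[0.8,0,0.08],"yaw":0},
  {"jaw":-0.6,"xyz":[1,0,0],"yaw":0},
])

```text
clock: 8.1
ee_pos: [0.5016, 0.0159, 0.0421]
orientation: [-179.9, 0.2, -163.9]
contact_force: [3.4, -2.4, -0.5]
width: 0.488
finger_force: 46.1
```

move_arm([
  {"jaw":-0.6,"xyz":[1.2,0,0],"yaw":0},
  {"jaw":-0.6,"xyz":[1.4,0,0],"yaw":0},
  {"jaw":-0.6,"xyz":[1.4,0,0],"yaw":0},
  {"jaw":-0.6,"xyz":[1.4,0,0],"yaw":0},
  {"jaw":-0.6,"xyz":[1.4,0,0],"yaw":0},
])

```text
clock: 8.72
ee_pos: [0.4337, -0.0025, 0.0413]
orientation: [180.0, -0.0, -163.9]
contact_force: [0.1, 0.1, -2.4]
width: 0.482
finger_force: 45.9
```

move_arm([
  {"jaw":-0.6,"xyz":[0,0,-2],"yaw":0},
  {"jaw":-0.6,"xyz":[0,0,-3.5],"yaw":0},
  {"jaw":-0.6,"xyz":[0,0,-3.5],"yaw":0},
  {"jaw":-0.6,"xyz":[-0.5,-3,-1],"yaw":0},
  {"jaw":-0.6,"xyz":[-1.5,-4,0],"yaw":0},
  {"jaw":-0.6,"xyz":[-1.5,-4,0],"yaw":0},
  {"jaw":-0.6,"xyz":[0,0,0],"yaw":0},
])

```text
clock: 9.6
ee_pos: [0.5002, -0.102, 0.1417]
orientation: [-179.9, 0.0, -164.2]
contact_force: [-0.7, 0.6, -2.3]
width: 0.485
finger_force: 45.8
```

```bash
python3 - <<'E'
from h import *
st(); c=cap('wrist','w4.png')
for c in (np.load('top1.npz'),np.load('scene1.npz'),c):
    P=cloud(c); hsv=cv2.cvtColor(c['image'],cv2.COLOR_RGB2HSV)
    m=((hsv[...,0]<13)&(hsv[...,2]<130)&(hsv[...,1]>70)&(P[...,1]<-.18)&(P[...,1]>-.42)&(P[...,0]>.38)&(P[...,0]<.63)&(P[...,2]<.025)&(P[...,2]>-.005)).astype(np.uint8)
    m=cv2.morphologyEx(m,cv2.MORPH_OPEN,np.ones((3,3)))
    n,l,s,_=cv2.connectedComponentsWithStats(m); k=1+np.argmax(s[1:,4]); q=P[l==k]
    r=cv2.minAreaRect((q[:,:2]*1000).astype(np.float32)); print(s[k],np.round(r[0],1),np.round(r[1],1),round(r[2],1))
to(.499,-.29,yaw=None)
E
```

```text
{'clock': 9.6, 'ee_pos': [0.5002, -0.102, 0.1417], 'orientation': [-179.8599, 0.0438, -164.1743], 'contact_force': [-0.715, 0.5646, -2.3327], 'width': 0.4853, 'finger_force': 45.8107, 'joint_pos': [-16.931, 15.994, 27.7456, 113.7956, -9.2028, 52.2289, 121.3732]}
[ 345  216   45   51 1787] [ 492.9 -286.2] [139.8 159.8] 80.4
[ 296  284   80   74 2623] [ 492.3 -286.2] [149.  159.1] 79.7
[   0   17   24  128 1030] [ 461.4 -352.4] [  9.7 111.5] 76.6
turn 0 then xyz cm [  5.2  -18.29   0.  ]
```

View pics/w4.png

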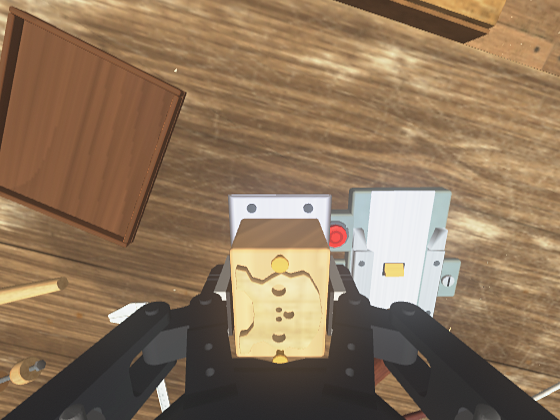

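The tray is at the upper left of the picture (corners about (15,10), (185,93), (130,243)), clear and empty. The carved plate hangs level in the grip.

move_arm([
  {"jaw":-0.6,"xyz":[0,0,0],"yaw":8.5},
  {"jaw":-0.6,"xyz":[0,0,0],"yaw":8.5},
  {"jaw":-0.6,"xyz":[0,0,0],"yaw":8.6},
  {"jaw":-0.6,"xyz":[-0.48,-3.65,0],"yaw":0},
  {"jaw":-0.6,"xyz":[-0.48,-3.65,0],"yaw":0},
  {"jaw":-0.6,"xyz":[-0.48,-3.65,0],"yaw":0},
  {"jaw":-0.6,"xyz":[-0.48,-3.65,0],"yaw":0},
  {"jaw":-0.6,"xyz":[-0.48,-3.65,0],"yaw":0},
  {"jaw":-0.6,"xyz":[0,0,3],"yaw":0},
  {"jaw":-0.6,"xyz":[0,0,3.5],"yaw":0},
  {"jaw":-0.6,"xyz":[0,0,3],"yaw":0},
  {"jaw":-0.6,"xyz":[0,0,1],"yaw":0},
  {"jaw":-0.6,"xyz":[0,0,0],"yaw":0},
])

```text
clock: 11.28
ee_pos: [0.4926, -0.2816, 0.0363]
orientation: [179.9, -0.1, 170.5]
contact_force: [-0.4, -0.1, -3.1]
width: 0.488
finger_force: 45.8
```

move_arm([
  {"jaw":-0.6,"xyz":[0,0,0.4],"yaw":0},
  {"jaw":-0.6,"xyz":[0,0,0.2],"yaw":0},
  {"jaw":-0.6,"xyz":[0,0,0.1],"yaw":0},
  {"jaw":-0.6,"xyz":[0,0,0],"yaw":0},
])

```text
clock: 11.78
ee_pos: [0.493, -0.2826, 0.0296]
orientation: [180.0, 0.0, 170.5]
contact_force: [0.5, -0.7, -2.5]
width: 0.488
finger_force: 45.8
```

move_arm([
  {"jaw":-0.6,"xyz":[0,0,0.1],"yaw":0},
  {"jaw":-0.6,"xyz":[0,0,0.1],"yaw":0},
  {"jaw":-0.6,"xyz":[0,0,0],"yaw":0},
])

```text
clock: 12.15
ee_pos: [0.493, -0.2826, 0.0278]
orientation: [180.0, 0.0, 170.5]
contact_force: [-0.0, -0.2, 1.8]
width: 0.485
finger_force: 46.4
```

move_arm([
  {"jaw":0.1,"xyz":[0,0,0],"yaw":0},
  {"jaw":0.4,"xyz":[0,0,0],"yaw":0},
  {"jaw":0.6,"xyz":[0,0,-0.5],"yaw":0},
  {"jaw":0.7,"xyz":[0,0,-3],"yaw":0},
  {"jaw":0.7,"xyz":[0,0,-4],"yaw":0},
  {"jaw":0.7,"xyz":[0,0,-4],"yaw":-5.5},
  {"jaw":0.7,"xyz":[0.3,4,0],"yaw":0},
  {"jaw":0.7,"xyz":[0.33,5.3,0],"yaw":0},
  {"jaw":0.7,"xyz":[0.33,5.3,0],"yaw":0},
  {"jaw":0.7,"xyz":[0.33,5.3,0],"yaw":0},
  {"jaw":0.7,"xyz":[0.33,5.3,0],"yaw":0},
  {"jaw":0.7,"xyz":[0.33,5.3,0],"yaw":0},
  {"jaw":0.7,"xyz":[0.33,5.3,0],"yaw":0},
  {"jaw":0.7,"xyz":[0.33,5.3,0],"yaw":0},
  {"jaw":0.7,"xyz":[0.33,5.3,0],"yaw":0},
  {"jaw":0.7,"xyz":[0.33,5.3,0],"yaw":0},
  {"jaw":0.7,"xyz":[0.3,5,0],"yaw":0},
  {"jaw":0.7,"xyz":[0,0,0],"yaw":0},
  {"jaw":0.7,"xyz":[0,0,0],"yaw":0},
])

```text
clock: 14.52
ee_pos: [0.4969, 0.2848, 0.1426]
orientation: [-180.0, 0.0, 176.0]
contact_force: [0.2, 0.3, -0.2]
width: 0.853
finger_force: 0.0
```

```bash
python3 - <<'E'
from h import *
st(); c=cap('wrist','w5.png'); P=cloud(c); box(P,.43,.56,.24,.34,.045,.0515);box(P,.43,.56,.24,.34,.045,.06);box(P,.43,.56,.24,.34,.006,.014)
to(.4967,.2905,.025,176)
c=cap('scene','s2.png'); P=cloud(c); box(P,.42,.57,-.37,-.2,.045,.07); box(P,.4,.57,-.37,-.2,.045,.057)
E
```

```text
{'clock': 14.525, 'ee_pos': [0.4969, 0.2848, 0.1426], 'orientation': [-179.954, 0.0108, 175.9877], 'contact_force': [0.2463, 0.3012, -0.1817], 'width': 0.8526, 'finger_force': 0.0, 'joint_pos': [-51.4628, 21.573, 21.7598, 105.3412, -9.5379, 54.8889, 60.412]}
1359 [496.5 290. ] [42.1 56.1] 86.07 z 0.05
3263 [496.5 290. ] [42.1 56.1] 86.07 z 0.0537
962 [496.3 289.8] [54.7 76.1] 86.72 z 0.01
turn -0.1 then xyz cm [ 0.09  0.65 11.76]
430 [ 491.3 -281.7] [42.7 56.9] 80.85 z 0.0561
258 [ 491.3 -281.7] [42.7 56.9] 80.85 z 0.0541
```

move_arm([
  {"jaw":0.7,"xyz":[0,0.53,2],"yaw":0},
  {"jaw":0.7,"xyz":[0,0,4],"yaw":0},
  {"jaw":0.7,"xyz":[0,0,4],"yaw":0},
  {"jaw":0.4,"xyz":[0,0,1.8],"yaw":0},
  {"jaw":0.2,"xyz":[0,0,0],"yaw":0},
  {"jaw":-0.2,"xyz":[0,0,0],"yaw":0},
  {"jaw":-0.6,"xyz":[0,0,0],"yaw":0},
  {"jaw":-0.6,"xyz":[0,0,0],"yaw":0},
], grip_force=60)

```text
clock: 15.62
ee_pos: [0.4975, 0.291, 0.0252]
orientation: [179.9, 0.0, 176.0]
contact_force: [0.1, 1.0, -0.5]
width: 0.485
finger_force: 61.4
```

move_arm([
  {"jaw":-0.6,"xyz":[0,0,-1.5],"yaw":0},
  {"jaw":-0.6,"xyz":[0,0,-4],"yaw":0},
  {"jaw":-0.6,"xyz":[0,0,-4],"yaw":0},
  {"jaw":-0.6,"xyz":[0,0,0],"yaw":-10.1},
  {"jaw":-0.6,"xyz":[0,0,0],"yaw":-10.1},
  {"jaw":-0.6,"xyz":[2,-3,0],"yaw":0},
  {"jaw":-0.6,"xyz":[2.5,-4.5,0],"yaw":0},
  {"jaw":-0.6,"xyz":[2.5,-4.5,0],"yaw":0},
  {"jaw":-0.6,"xyz":[2.5,-4.5,0],"yaw":0},
  {"jaw":-0.6,"xyz":[2.5,-4.5,0],"yaw":0},
  {"jaw":-0.6,"xyz":[2.5,-4.5,0],"yaw":0},
  {"jaw":-0.6,"xyz":[0.9,-1.1,0],"yaw":0},
  {"jaw":-0.6,"xyz":[0,0,0],"yaw":0},
  {"jaw":-0.6,"xyz":[0,0,0],"yaw":0},
])

```text
clock: 17.38
ee_pos: [0.4244, -0.006, 0.1199]
orientation: [180.0, 0.1, -163.7]
contact_force: [1.1, 0.0, -1.1]
width: 0.48
finger_force: 61.5
```

```bash
python3 - <<'E'
from h import *
st(); c=cap('wrist','w6.png'); P=cloud(c); z=sense()['ee_pos'][2]
box(P,.36,.5,-.06,.06,z+.02,z+.05)
f=np.array([.5365,.0258]);a=np.radians(16.15);d=np.array([np.cos(a),np.sin(a)])
to(*(f-.118*d),.05,-163.85)
E
```

```text
{'clock': 17.375, 'ee_pos': [0.4244, -0.006, 0.1199], 'orientation': [179.9714, 0.0894, -163.6704], 'contact_force': [1.1066, 0.002, -1.1247], 'width': 0.4801, 'finger_force': 61.4908, 'joint_pos': [-28.6686, 8.5351, 25.8393, 125.4872, -5.1526, 46.8555, 106.7743]}
17720 [422.9  -6.7] [ 57.  109.7] 16.32 z 0.1494
turn 0.21 then xyz cm [ 0.14 -0.07  6.98]
```

View pics/w6.png

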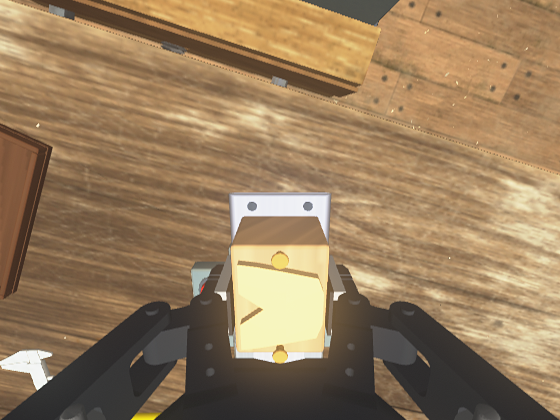

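The blank is held square and level, seen at about (280,290), above the landing. Now lowering.

move_arm([
  {"jaw":-0.6,"xyz":[0,-0.07,3],"yaw":0.2},
  {"jaw":-0.6,"xyz":[0,0,3],"yaw":0},
  {"jaw":-0.6,"xyz":[0,0,1],"yaw":0},
  {"jaw":-0.6,"xyz":[0,0,0.4],"yaw":0},
  {"jaw":-0.6,"xyz":[0,0,0],"yaw":0},
  {"jaw":-0.6,"xyz":[0,0,0],"yaw":0},
])

```text
clock: 18.18
ee_pos: [0.4246, -0.0081, 0.0463]
orientation: [180.0, 0.1, -164.0]
contact_force: [0.1, -0.3, -1.2]
width: 0.481
finger_force: 61.4
```

```bash
cat >> h.py <<'E'
def bf():
    f=np.array([.5365,.0258]);a=np.radians(16.15);s=sense();q=s['ee_pos'][:2]-f;F=s['contact_force']
    R=np.array([[np.cos(a),np.sin(a)],[-np.sin(a),np.cos(a)]])
    print('base frame mm',(R@q*1000).round(2),'z',round(s['ee_pos'][2]*1000,2),'F',(R@np.array(F[:2])).round(1),round(F[2],1),'rpy',np.round(s['orientation'],2),'M',np.round(s['wrist_torque'],2))
E
python3 -c "
from h import *
bf()"
```

```text
base frame mm [-116.96   -1.45] z 46.26 F [-0.  -0.3] -1.2 rpy [ 1.80e+02  1.10e-01 -1.64e+02] M [0.01 0.01 0.02]
```

move_arm([
  {"jaw":-0.6,"xyz":[0,0.14,0.15],"yaw":-0.1},
  {"jaw":-0.6,"xyz":[0,0,0.07],"yaw":0},
  {"jaw":-0.6,"xyz":[0,0,0],"yaw":0},
  {"jaw":-0.6,"xyz":[0,0,0],"yaw":0},
])

```text
clock: 18.68
ee_pos: [0.4233, -0.007, 0.0433]
orientation: [180.0, 0.0, -163.9]
contact_force: [1.5, 0.3, -2.4]
width: 0.485
finger_force: 61.4
```

```bash
python3 -c "
from h import *
bf()"
```

```text
base frame mm [-117.81    0.  ] z 43.3 F [ 1.5 -0.1] -2.4 rpy [ 179.99    0.   -163.91] M [ 0.04  0.03 -0.04]
```

move_arm([
  {"jaw":-0.6,"xyz":[-0.8,0,-0.03],"yaw":0},
  {"jaw":-0.6,"xyz":[-1,0,0],"yaw":0},
  {"jaw":-0.6,"xyz":[-0.8,0,0],"yaw":0},
  {"jaw":-0.6,"xyz":[-0.6,0,0],"yaw":0},
  {"jaw":-0.6,"xyz":[0,0,0],"yaw":0},
])

```text
clock: 19.3
ee_pos: [0.4547, 0.0021, 0.0436]
orientation: [-180.0, 0.0, -163.9]
contact_force: [-0.9, -0.9, -1.9]
width: 0.48
finger_force: 61.6
```

```bash
python3 -c "
from h import *
bf()"
```

```text
base frame mm [-8.522e+01 -1.000e-02] z 43.56 F [-1.1 -0.6] -1.9 rpy [-1.7999e+02  2.0000e-02 -1.6388e+02] M [ 0.    0.03 -0.01]
```

Centred with no contact; the nose is just inside the rails. Continuing in small steps.

move_arm([
  {"jaw":-0.6,"xyz":[-0.5,0,0],"yaw":0},
  {"jaw":-0.6,"xyz":[-0.5,0,0],"yaw":0},
  {"jaw":-0.6,"xyz":[-0.4,0,0],"yaw":0},
  {"jaw":-0.6,"xyz":[0,0,0],"yaw":0},
])

```text
clock: 19.8
ee_pos: [0.468, 0.0059, 0.0436]
orientation: [-180.0, 0.0, -163.9]
contact_force: [0.1, -0.2, -2.3]
width: 0.483
finger_force: 61.6
```

```bash
python3 -c "
from h import *
bf()"
```

```text
base frame mm [-7.136e+01 -3.000e-02] z 43.64 F [ 0.  -0.2] -2.3 rpy [-1.8000e+02  2.0000e-02 -1.6389e+02] M [ 0.05 -0.02  0.02]
```

move_arm([
  {"jaw":-0.6,"xyz":[-0.4,0,0],"yaw":0},
  {"jaw":-0.6,"xyz":[-0.4,0,0],"yaw":0},
  {"jaw":-0.6,"xyz":[-0.4,0,0],"yaw":0},
  {"jaw":-0.6,"xyz":[-0.4,0,0],"yaw":0},
])

```text
clock: 20.3
ee_pos: [0.4832, 0.0103, 0.0436]
orientation: [180.0, 0.0, -163.9]
contact_force: [0.3, -0.2, -2.2]
width: 0.481
finger_force: 61.6
```

```bash
python3 -c "
from h import *
bf()"
```

```text
base frame mm [-5.549e+01 -4.000e-02] z 43.59 F [ 0.2 -0.2] -2.2 rpy [ 1.800e+02  1.000e-02 -1.639e+02] M [ 0.   -0.01  0.03]
```

```bash
python3 - <<'E'
from h import *
c=cap('scene'); 
P=np.array([.50,.0,.03]); q=c['R']@P+c['t']; u,v=(c['mtx']@q/q[2])[:2].astype(int); print(u,v)
im=cv2.cvtColor(c['image'],cv2.COLOR_RGB2BGR)[v-60:v+60,u-70:u+70]; a=cv2.resize(im,(560,480),interpolation=cv2.INTER_CUBIC)
cv2.imwrite('pics/s3.png',a)
c=cap('wrist');hsv=cv2.cvtColor(c['image'],cv2.COLOR_RGB2HSV);P=cloud(c)
red=((hsv[...,0]<8)|(hsv[...,0]>172))&(hsv[...,1]>150)&(hsv[...,2]>120)&(abs(P[...,0]-.511)<.03)&(abs(P[...,1]+.045)<.03)
print('btn z',np.percentile(P[red][:,2],[50,90]) if red.any() else None, red.sum())
E
```

```text
258 241
btn z [0.02604791 0.02689729] 983
```

View pics/s3.png

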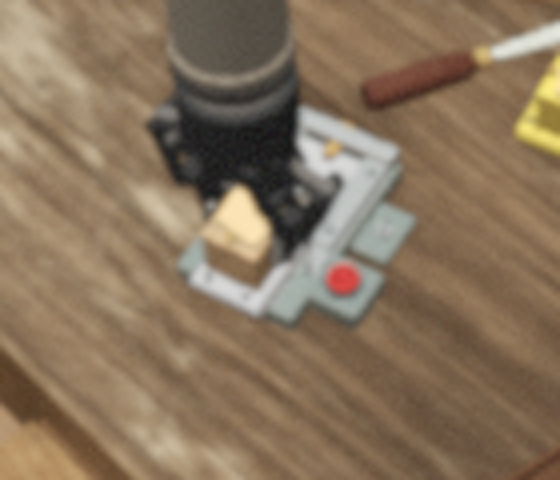

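The button is still up. The rails are 80 mm long and end at x = 50, so the mouth is at x = -30 and the nose (-18) is just short of the tongue (-13). That fits the forces, so I continue.

move_arm([
  {"jaw":-0.6,"xyz":[-0.3,0,0],"yaw":0},
  {"jaw":-0.6,"xyz":[-0.3,0,0],"yaw":0},
  {"jaw":-0.6,"xyz":[-0.3,0,0],"yaw":0},
])

```text
clock: 20.78
ee_pos: [0.4914, 0.0127, 0.0436]
orientation: [180.0, -0.0, -163.9]
contact_force: [-1.5, -0.4, 0.0]
width: 0.479
finger_force: 61.5
```

```bash
python3 -c "
from h import *
bf()"
```

```text
base frame mm [-4.696e+01 -1.000e-02] z 43.59 F [-1.5  0. ] 0.0 rpy [ 1.7999e+02 -5.0000e-02 -1.6389e+02] M [-0.17  0.55 -0.07]
```

Tongue contact felt (about 1.5 N). Continue.

move_arm([
  {"jaw":-0.6,"xyz":[-0.3,0,0],"yaw":0},
  {"jaw":-0.6,"xyz":[-0.3,0,0],"yaw":0},
  {"jaw":-0.6,"xyz":[-0.3,0,0],"yaw":0},
  {"jaw":-0.6,"xyz":[-0.3,0,0],"yaw":0},
])

```text
clock: 21.28
ee_pos: [0.5049, 0.0162, 0.0442]
orientation: [-180.0, 0.2, -163.9]
contact_force: [-0.4, -1.1, 1.7]
width: 0.482
finger_force: 62.1
```

```bash
python3 -c "
from h import *
bf()"
```

```text
base frame mm [-33.03  -0.4 ] z 44.18 F [-0.6 -0.9] 1.7 rpy [-179.96    0.2  -163.92] M [-0.19  0.13  0.01]
```

move_arm([
  {"jaw":-0.6,"xyz":[-0.5,0.02,0],"yaw":0},
  {"jaw":-0.6,"xyz":[-0.5,0,0],"yaw":0},
  {"jaw":-0.6,"xyz":[-0.5,0,0],"yaw":0},
  {"jaw":-0.6,"xyz":[-0.5,0,0],"yaw":0},
])

```text
clock: 21.78
ee_pos: [0.5227, 0.0219, 0.0436]
orientation: [180.0, 0.0, -163.9]
contact_force: [-0.9, -1.7, 3.4]
width: 0.481
finger_force: 62.0
```

```bash
python3 -c "
from h import *
bf()"
```

```text
base frame mm [-14.33   0.12] z 43.63 F [-1.3 -1.4] 3.4 rpy [ 1.8000e+02  1.0000e-02 -1.6389e+02] M [-0.21  0.18  0.02]
```

move_arm([
  {"jaw":-0.6,"xyz":[-0.5,0,0],"yaw":0},
  {"jaw":-0.6,"xyz":[-0.5,0,0],"yaw":0},
  {"jaw":-0.6,"xyz":[-0.3,0,0],"yaw":0},
  {"jaw":-0.6,"xyz":[-0.2,0,0],"yaw":0},
])

```text
clock: 22.28
ee_pos: [0.5367, 0.026, 0.0435]
orientation: [180.0, -0.0, -163.9]
contact_force: [-0.1, -1.4, 3.8]
width: 0.484
finger_force: 62.0
```

```bash
python3 -c "
from h import *
bf()"
```

```text
base frame mm [0.28 0.12] z 43.54 F [-0.5 -1.3] 3.8 rpy [ 1.7999e+02 -1.0000e-02 -1.6390e+02] M [-0.27  0.27 -0.08]
```

move_arm([
  {"jaw":-0.6,"xyz":[-0.3,0,0],"yaw":0},
  {"jaw":-0.6,"xyz":[-0.3,0,0],"yaw":0},
  {"jaw":-0.6,"xyz":[-0.2,0,0],"yaw":0},
  {"jaw":-0.6,"xyz":[0,0,0],"yaw":0},
])

```text
clock: 22.78
ee_pos: [0.5418, 0.0275, 0.0434]
orientation: [179.9, -0.3, -163.9]
contact_force: [-6.7, -2.0, 7.9]
width: 0.481
finger_force: 62.9
```

```bash
python3 -c "
from h import *
bf()"
```

```text
base frame mm [5.51 0.12] z 43.38 F [-7. -0.] 7.9 rpy [ 179.93   -0.32 -163.92] M [-0.49  1.37 -0.01]
```

move_arm([
  {"jaw":-0.6,"xyz":[-0.2,0,-0.03],"yaw":0},
  {"jaw":-0.6,"xyz":[-0.2,0,0],"yaw":0},
  {"jaw":-0.6,"xyz":[0,0,0],"yaw":0},
])

```text
clock: 23.15
ee_pos: [0.5448, 0.0284, 0.0434]
orientation: [179.9, -0.4, -163.9]
contact_force: [-9.0, -2.6, 8.0]
width: 0.481
finger_force: 62.9
```

```bash
python3 -c "
from h import *
bf()"
```

```text
base frame mm [8.67 0.15] z 43.45 F [-9.3  0. ] 8.0 rpy [ 179.91   -0.42 -163.93] M [-0.6   1.66  0.02]
```

move_arm([
  {"jaw":-0.6,"xyz":[-0.15,0,0],"yaw":0},
  {"jaw":-0.6,"xyz":[-0.1,0,0],"yaw":0},
  {"jaw":-0.6,"xyz":[0,0,0],"yaw":0},
])

```text
clock: 23.52
ee_pos: [0.5468, 0.0289, 0.0435]
orientation: [179.9, -0.5, -163.9]
contact_force: [-9.2, -2.6, 9.9]
width: 0.486
finger_force: 63.0
```

```bash
python3 -c "
from h import *
bf()"
```

```text
base frame mm [10.72  0.11] z 43.48 F [-9.6  0.1] 9.9 rpy [ 179.9    -0.47 -163.93] M [-0.64  1.87  0.01]
```

move_arm([
  {"jaw":-0.6,"xyz":[-0.1,0,0],"yaw":0},
  {"jaw":-0.6,"xyz":[0,0,0],"yaw":0},
])

```text
clock: 23.78
ee_pos: [0.5476, 0.0291, 0.0435]
orientation: [179.9, -0.5, -163.9]
contact_force: [-9.0, -3.6, 10.7]
width: 0.482
finger_force: 63.1
```

```bash
cat >> h.py <<'E'
def btn():
    c=cap('wrist');hsv=cv2.cvtColor(c['image'],cv2.COLOR_RGB2HSV);P=cloud(c)
    red=((hsv[...,0]<8)|(hsv[...,0]>172))&(hsv[...,1]>150)&(hsv[...,2]>120)&(np.hypot(P[...,0]-.512,P[...,1]+.045)<.009)
    print('btn z',np.median(P[red][:,2]).round(4) if red.any() else None, red.sum())
E
python3 -c "
from h import *
bf();btn()"
```

```text
base frame mm [11.55  0.09] z 43.51 F [-9.7 -0.9] 10.7 rpy [ 179.9    -0.49 -163.94] M [-0.64  1.92  0.04]
btn z 0.0218 864
```

move_arm([
  {"jaw":-0.6,"xyz":[-0.06,0,-0.03],"yaw":0},
  {"jaw":-0.6,"xyz":[0,0,0],"yaw":0},
])

```text
clock: 24.08
ee_pos: [0.5479, 0.0292, 0.0435]
orientation: [179.9, -0.5, -163.9]
contact_force: [-9.1, -3.5, 8.8]
width: 0.482
finger_force: 63.0
```

```bash
python3 -c "
from h import *
bf();btn()"
```

```text
base frame mm [11.89  0.13] z 43.51 F [-9.7 -0.8] 8.8 rpy [ 179.9    -0.52 -163.93] M [-0.66  1.83  0.02]
btn z 0.0219 870
```

move_arm([
  {"jaw":-0.6,"xyz":[-0.06,0,0],"yaw":0},
  {"jaw":-0.6,"xyz":[0,0,0],"yaw":0},
])

```text
clock: 24.38
ee_pos: [0.5484, 0.0294, 0.0435]
orientation: [179.9, -0.5, -163.9]
contact_force: [-9.2, -2.6, 8.6]
width: 0.48
finger_force: 63.0
```

```bash
python3 -c "
from h import *
bf();btn()"
```

```text
base frame mm [12.38  0.12] z 43.53 F [-9.6  0. ] 8.6 rpy [ 179.9    -0.53 -163.94] M [-0.68  2.01 -0.  ]
btn z 0.022 880
```

move_arm([
  {"jaw":-0.6,"xyz":[-0.06,0,0],"yaw":0},
  {"jaw":-0.6,"xyz":[0,0,0],"yaw":0},
])

```text
clock: 24.68
ee_pos: [0.549, 0.0296, 0.0434]
orientation: [179.9, -0.5, -163.9]
contact_force: [-8.6, -2.3, 7.7]
width: 0.478
finger_force: 62.8
```

```bash
python3 -c "
from h import *
bf();btn()"
```

```text
base frame mm [13.04  0.15] z 43.44 F [-8.8  0.2] 7.7 rpy [ 179.9    -0.52 -163.95] M [-0.64  1.73 -0.01]
btn z 0.0262 922
```

The catch has snapped up (button at 26.2 mm). I'll relax the push, then release.

move_arm([
  {"jaw":-0.6,"xyz":[0.2,0,0],"yaw":0},
  {"jaw":-0.6,"xyz":[0.2,0,0],"yaw":0},
  {"jaw":-0.6,"xyz":[0,0,0],"yaw":0},
])

```text
clock: 25.1
ee_pos: [0.5486, 0.0295, 0.0435]
orientation: [180.0, -0.1, -163.9]
contact_force: [-2.1, -1.1, -4.1]
width: 0.484
finger_force: 61.4
```

```bash
python3 -c "
from h import *
bf();btn()"
```

```text
base frame mm [12.66  0.19] z 43.45 F [-2.3 -0.4] -4.1 rpy [ 1.8000e+02 -9.0000e-02 -1.6389e+02] M [-0.42  0.41  0.  ]
btn z 0.0263 915
```

Held. Open and rise.

move_arm([
  {"jaw":0.1,"xyz":[0.1,0,0.03],"yaw":0},
  {"jaw":0.4,"xyz":[0,0,0],"yaw":0},
  {"jaw":0.6,"xyz":[0,0,0],"yaw":0},
  {"jaw":0.7,"xyz":[0,0,-1],"yaw":0},
  {"jaw":0.7,"xyz":[0,0,-3],"yaw":0},
  {"jaw":0.7,"xyz":[0,0,-4],"yaw":0},
  {"jaw":0.7,"xyz":[0,0,-4],"yaw":0},
  {"jaw":0.7,"xyz":[1.5,0,-2],"yaw":0},
  {"jaw":0.7,"xyz":[1.5,0,-1],"yaw":0},
  {"jaw":0.7,"xyz":[0,0,0],"yaw":0},
  {"jaw":0.7,"xyz":[0,0,0],"yaw":0},
])

```text
clock: 26.52
ee_pos: [0.52, 0.0214, 0.1939]
orientation: [180.0, 0.0, -163.9]
contact_force: [0.1, -0.7, -0.2]
width: 0.851
finger_force: 0.0
```

```bash
python3 - <<'E'
from h import *
st();btn(); c=cap('wrist','w9.png'); P=cloud(c); box(P,.47,.62,-.03,.09,.063,.0692); box(P,.47,.62,-.03,.09,.063,.078)
E
```

```text
{'clock': 26.525, 'ee_pos': [0.52, 0.0214, 0.1939], 'orientation': [179.9904, 0.0415, -163.8828], 'contact_force': [0.1321, -0.6698, -0.2417], 'width': 0.8507, 'finger_force': 0.0, 'joint_pos': [-29.6351, 13.0457, 26.242, 109.3516, -6.7049, 59.0429, 105.5913]}
btn z 0.0264 219
891 [546.6  29. ] [55.6 42. ] 16.19 z 0.0681
2345 [546.6  29. ] [55.6 42. ] 16.19 z 0.0719
```

View pics/w9.png

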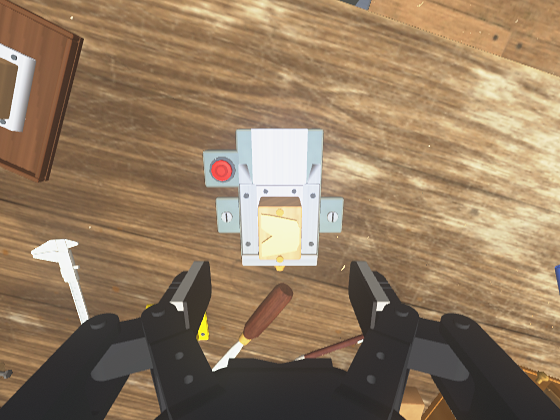

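The blank sits at the same home position the carved plate had (block at (0.5466, 0.029)). The button at (222,170) is up, and the carved plate lies in the tray at upper left.

```bash
python3 -c "
from bench import robot
print(robot.sign_off())"
```

```text
the job is handed in; nothing more can be done
None
```

The job is done and handed in at about 27 s: the carved plate lies flat in the tray, the blank is caught fully home in the base, measured forces stayed at about 10 N in the slide and on the button, and the tools were not touched.

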